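# Lay the meter and the solder spool flat

### The job

On the soldering bench the multimeter stands on its long side edge and a spool of solder stands on its rims, where it could roll off. Push each one over gently with the fingertips, where it stands, so that the meter lies flat on its back with its display and dial up, and the spool lies flat on either of its two sides. Do not grip, lift or carry them, and leave the other things on the bench alone.

Things in the scene. Friction and masses are not known exactly. Their poses are not given: they have to be found in the camera images.
- meter: Multimeter, a dark box, about 0.3 kg, loose, standing on a long edge: 85 mm tall, 170 long (y), 40 thick (x), turned any way about the vertical. Origin: box centre. +x points straight out of the grey face (face at x = 20 mm, back at -20); display at the +y end; round dial 30 mm wide, 6 mm proud, at y = -35 mm, mid-height. z is up at the start. A light push near the top tips it over.
- spool: Spool of solder standing on its rims like a wheel: two grey flanges 60 mm in diameter, 34 mm wide over their flat outer faces, about 0.16 kg, loose. Origin: its centre, 30 mm above the table at the start. x is the axle, level at the start, turned any way about the vertical; outer faces at x = +17 and -17 mm. Rolls if pushed across the axle, tips over if pushed along it near the top.
- flat_spool: Another, broader spool that already lies flat and stays there: 72 mm in diameter, 28 mm high. Origin: centre of its underside, z up.
- flux_bottle: A small white dropper bottle, 30 mm in diameter, 82 mm tall, standing upright; to be left alone. Origin: centre of its underside, z up.
- parts_tray: A low open grey tray of small electronic parts, 90 (x) by 130 (y) by 22 mm high; to be left alone. Origin: centre of its underside.
- iron_stand: A black soldering iron stand with a yellow sponge (at -x) and a steel tube (at +x), without an iron: foot 160 (x) by 85 (y) mm, 116 mm high at the tube; to be left alone. Origin: centre of its underside.
There are look-alikes about, which are no part of the job. Leave any green look-alike of the spool alone.

How it is judged:
At the end, for the whole second after the job is handed in: Meter at rest flat on its back, face up, and spool at rest flat on either side (both within 0.1 rad), each centre within 150 mm of its start; the other spool, bottle, tray and iron stand within 20 mm of where they were (angle between meter's own x axis and vertical below 0.1 rad and height (world z) of meter between 0.01 and 0.03 m and distance of each of meter, spool from where it was at the start of the episode below 0.15 m and linear speed of each of meter, spool below 0.02 m/s and angular speed of each of meter, spool below 0.2 rad/s and (angle between spool's own x axis and vertical below 0.1 rad or angle between spool's own x axis and vertical above 3.0416 rad) and height (world z) of spool between 0.01 and 0.025 m and distance of each of flat_spool, flux_bottle, parts_tray, iron_stand from where it was at the start of the episode below 0.02 m); the robot touches nothing.
It fails at once if the meter is lifted (its centre rises above 65 mm; tipping over takes it to 47 mm) (height (world z) of meter above 0.065 m).
It fails at once if the spool is lifted (its centre rises above 50 mm; tipping over takes it to 35 mm) (height (world z) of spool above 0.05 m).
It fails at once if the meter is gripped or shoved hard (more than 30 N from the fingers) (contact force between the fingers and meter above 30 N).
It fails at once if the spool is gripped or shoved hard (more than 30 N from the fingers) (contact force between the fingers and spool above 30 N).
It fails at once if another thing on the bench is moved by more than 20 mm or the bottle is knocked over (distance of any of flat_spool, flux_bottle, parts_tray, iron_stand from where it was at the start of the episode above 0.02 m or angle between flux_bottle's own z axis and vertical above 0.5 rad).
It also fails if it takes over 56 s, if anything falls off the work surface, if the arm or the gripper's body presses on something with over 40 N, if the wrist force passes 120 N, or if a joint passes its speed limit or range.

### The arm

A 6-joint arm with a two-finger parallel gripper is mounted at the origin on the work surface. World frame = base frame: x ahead of the robot, y to its left, z up, the work surface at z = 0. Lengths are in m, angles in rad, forces in N, time in s.
With the tool pointing down it reaches from about 0.3 to 0.875 m from the base axis. Payload 6.4 kg.
Tool frame: the origin (TCP) lies midway between the tips of the shut fingers; the grasp point (between the pads) lies 19 mm behind it; z points along the fingers, y is the line along which they close (so a half turn about z gives the same grasp; the last joint's range is limited). The gripper opens to 85 mm and grips with 20 to 120 N. Pads are 22 mm wide; open, the fingers measure 114 mm over their backs; the gripper's body (76 mm by 85 mm) begins 54 mm behind the grasp point. The pads swing forward as they close: fully open they stand 13 mm farther back than shut.
Start: joints at [1.141, 0.181, 1.607, -0, 1.354, -0.206], TCP at [0.128, 0.561, 0.231] pointing down, gripper open.
Joint ranges: [-2.99, 2.99], [-0.89, 2.07], [0.3, 2.58], [-1.14, 4.28], [0, 2.63], [-3.12, 3.12]. Speed limits (rad/s): [2.57, 2.57, 3.01, 3.14, 3.14, 3.14].

### API

Orientations are given as a unit quaternion [w, x, y, z].
In Python, from bench import ctrl gives the robot as it stands. The module is installed in compiled form; this text tells all that it offers.
- The arm moves only by the tool move_arm, never from a script. Its argument "plan" is one flat list of numbers, 6 for each row, row after row: the shift along the world's x, y, z in units of 50 mm (1.0 is 50 mm), then the turn, a rotation vector about the world's x, y, z in rad. A call has 1 to 10 rows; each row is the pose to reach, as a shift and turn from the pose commanded when the call began; what a row does not reach only later rows make up. A row lasts 1/8 s, in which the tool goes at most 62.5 mm and 10.7 degrees, less where a joint would pass 70% of its speed; a pose out of reach is approached as far as the arm can. A call with a gripper value outside its range is refused whole. "grip" is the finger opening in mm, from 0 to 85.4, set as the call begins (left out, the last holds). The fingers move at their own pace and stop on an object; the grip force is fixed at half the most. Time passes only in rows, so rows that repeat a pose let the fingers close. It gives the time, the measured TCP pose, the force, the opening and the grip force at its end, in the units of the state.
- ctrl.get_obs(): the state, without advancing time (a new reading comes with each control period).
- ctrl.camera(name): name is "scene" or "top" or "wrist"; returns a dict with "pixels" (400x640x3 uint8, red, green, blue), "fx", "fy", "cx", "cy" (pixels), "dist_coeffs" ([k1, k2, p1, p2, k3] as OpenCV has them; the pictures are not rectified), "origin" and "attitude" of the camera in the world. Camera axes: x right, y down, z forward; pixel columns grow to the right and rows downward; lengths in m; the calibration is good to about 2 mm. A picture is of the moment at which its call begins. There is no depth.
- ctrl.hand_in(): hands the job in; it is judged then, once.
The state is a dict: "time_s": time; "q": joint angles; "dq": joint speeds; "joint_efforts": joint torques, N m; "eef_pos": TCP position; "eef_rot": TCP orientation; "wrist_force": force on the tool from outside, world axes, zero at the start; "torque": the same for the moment, N m; "opening": opening from 0.0 (shut) to 1.0 (fully open); "grasp_force": force on a finger pad.
Only numpy, scipy, OpenCV 4.12 (cv2) and the standard library are available. Lean on these libraries where they do the work, as an engineer would, in place of code of your own. Each camera call takes 0.05 s, during which the arm holds its last target. There are 200 camera calls.

## Working session

There is one attempt and no reset: what is moved stays moved. The work goes in short steps, Python scripts to look and compute and a tool call to move; the robot and the scene stay as the last step left them, time stands still between calls to the robot, and variables do not carry over. Pictures are saved under pics/ and viewed, at most 10 in all, crops included, and the job is handed in when it is done.

Besides the shell and the picture viewer there is one more tool, called by a JSON object that holds its "fn" and its "kwargs". move_arm: Moves the arm, as the interface text tells. Its arguments: {"type":"object","properties":{"plan":{"type":"array"},"grip":{"type":"number"}},"required":["plan"]}

```bash
mkdir -p pics
cat > h.py <<'E'
import numpy as np, cv2
from bench import ctrl
from scipy.spatial.transform import Rotation as R
def rot(a):
    a=np.array(a,float)
    return a if a.shape==(3,3) else R.from_quat(a,scalar_first=True).as_matrix()
def K(c): return np.array([[c['fx'],0,c['cx']],[0,c['fy'],c['cy']],[0,0,1.]])
def pix2w(c,uv,z):
    p=cv2.undistortPoints(np.array(uv,float).reshape(-1,1,2),K(c),np.array(c['dist_coeffs'],float))[:,0]
    d=np.c_[p,np.ones(len(p))]@rot(c['attitude']).T
    o=np.array(c['origin']); z=np.broadcast_to(z,len(d))
    return o+d*((z-o[2])/d[:,2])[:,None]
def w2pix(c,P):
    A=rot(c['attitude']).T
    return cv2.projectPoints(np.array(P,float).reshape(-1,1,3),cv2.Rodrigues(A)[0],-A@np.array(c['origin']),K(c),np.array(c['dist_coeffs'],float))[0][:,0]
def snap(n,f):
    c=ctrl.camera(n); cv2.imwrite('pics/'+f,c['pixels'][:,:,::-1]); return c
E
python3 - <<'E'
from h import *
for n in('top','scene'):
    c=snap(n,n+'0.png'); print(n,c['origin'],c['attitude'],c['fx'])
E
```

```text
top [ 0.54353718 -0.04212222  1.12350294] [ 0.0128409  -0.70595808  0.70808127 -0.0089009 ] 381.2644280900081
scene [ 1.30228363 -0.38255641  0.77168993] [-0.35447584  0.77841932  0.47398015 -0.20917232] 392.87439458987444
```

View pics/top0.png

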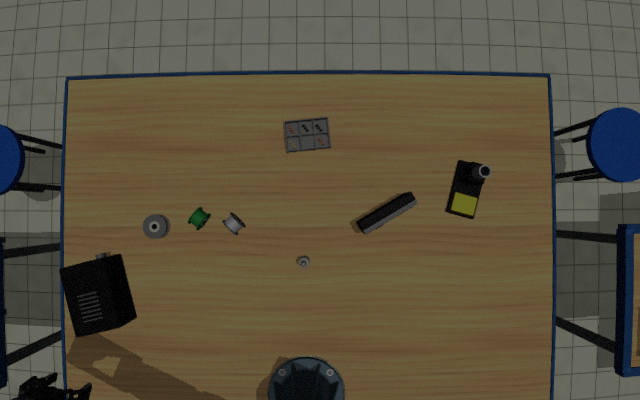

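View pics/scene0.png

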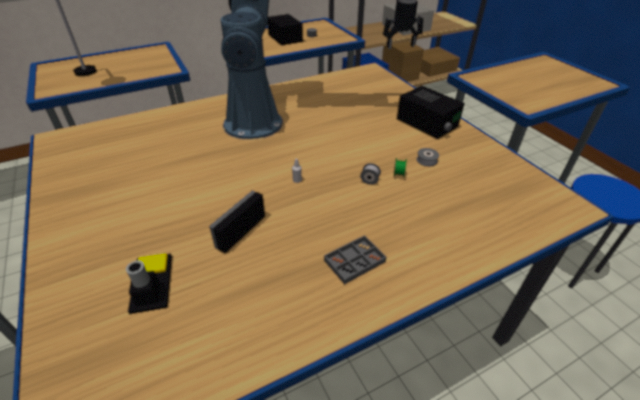

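Run:
```python
import cv2,numpy as np
t=cv2.imread('pics/top0.png');s=cv2.imread('pics/scene0.png')
f=lambda i,x,y,w,h:cv2.resize(np.clip(i[y:y+h,x:x+w]*1.6,0,255).astype('uint8'),(400,300),interpolation=cv2.INTER_CUBIC)
cv2.imwrite('pics/crop.png',np.vstack([np.hstack([f(t,345,180,80,60),f(t,180,195,80,60)]),np.hstack([f(s,200,185,80,60),f(s,345,140,80,60)])]))
```

```text
(no output)
```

View pics/crop.png

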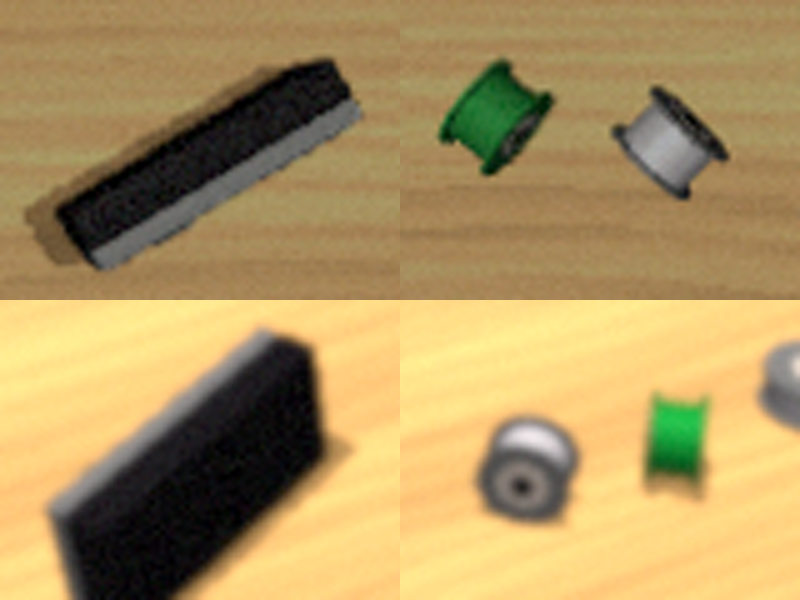

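Run:
```python
from h import *
c=ctrl.camera('top')
m=pix2w(c,[(417.4,202.4),(365,233.6),(410.6,192),(357,222.4)],.085);print('meter grey edge R,L; black R,L',m.round(3))
f=lambda x,y:(180+(x-400)/5,195+y/5)
s=pix2w(c,[f(615,130),f(690,198),f(655,90),f(725,158)],[.03,.03,.03,.03]);print('spool',s.round(3),s.mean(0))
a=s[2:].mean(0)-s[:2].mean(0);print('axle',a,np.degrees(np.arctan2(a[1],a[0])))
e=m[0]-m[1];print('edge ang',np.degrees(np.arctan2(e[1],e[0])),np.linalg.norm(e))
print('bottle,green,flat',pix2w(c,[(303,262),(199,217),(155,226)],[.04,.03,.028]).round(3))
print('iron',pix2w(c,[(447,212),(474,217),(488,172)],[0,.0,.1]).round(3), 'tray', pix2w(c,[(307,135)],.02))
o=ctrl.get_obs();print(o['eef_pos'],o['eef_rot'],o['time_s'])
```

```text
meter grey edge R,L; black R,L [[ 0.565 -0.311  0.085]
 [ 0.48  -0.166  0.085]
 [ 0.593 -0.292  0.085]
 [ 0.511 -0.145  0.085]]
spool [[0.514 0.236 0.03 ]
 [0.475 0.192 0.03 ]
 [0.537 0.213 0.03 ]
 [0.498 0.172 0.03 ]] [0.50604534 0.20306184 0.03      ]
axle [ 0.02301467 -0.02177598  0.        ] -43.41588393643409
edge ang -59.677369876366406 0.16725128884974907
bottle,green,flat [[0.398 0.005 0.04 ]
 [0.526 0.306 0.03 ]
 [0.499 0.438 0.028]]
iron [[ 0.538 -0.421  0.   ]
 [ 0.523 -0.503  0.   ]
 [ 0.647 -0.504  0.1  ]] tray [[ 0.76399831 -0.0067999   0.02      ]]
[0.12737697 0.56028713 0.23058861] [-2.21841111e-04  1.11642232e-01  9.93748234e-01 -6.40046139e-04] 0.15
```

{"fn": "move_arm", "kwargs": {"plan": [6.66, -6.26, -0.8, 0, 0, -0.534, 6.66, -6.26, -0.8, 0, 0, -0.534, 6.66, -6.26, -0.8, 0, 0, -0.534, 6.66, -6.26, -0.8, 0, 0, -0.534, 6.66, -6.26, -0.8, 0, 0, -0.534, 6.66, -6.26, -0.8, 0, 0, -0.534, 6.66, -6.26, -0.8, 0, 0, -0.534, 6.66, -6.26, -0.8, 0, 0, -0.534, 6.66, -6.26, -0.8, 0, 0, -0.534, 6.66, -6.26, -0.8, 0, 0, -0.534], "grip": 0}}

```text
time_s: 1.4
eef_pos: [0.4596, 0.2486, 0.1911]
eef_rot: [-0.001, 0.369, 0.929, -0.0]
wrist_force: [0.6, 0.4, 0.8]
opening: -0.001
grasp_force: 0.0
```

Run:
```python
from h import *
c=snap('wrist','w1.png');o=ctrl.get_obs();print(o['eef_pos'],o['eef_rot'],o['time_s'],o['opening'],c['origin'])
a=np.array([.727,-.687,0]);b=np.array([.687,.727,0]);s=np.array([.506,.203,0])
print(w2pix(c,[s+k*.017*a+[0,0,.06] for k in(-1,1)]+[s-.017*a+.03*k*b+[0,0,.03] for k in(-1,1)]).round())
```

```text
[0.45951707 0.24880655 0.19127675] [-3.11683607e-04  3.69130359e-01  9.29377576e-01  3.86299460e-05] 1.45 -0.00400942639419925 [0.40220621 0.302581   0.33339632]
[[314. 237.]
 [314. 268.]
 [286. 225.]
 [343. 225.]]
```

View pics/w1.png

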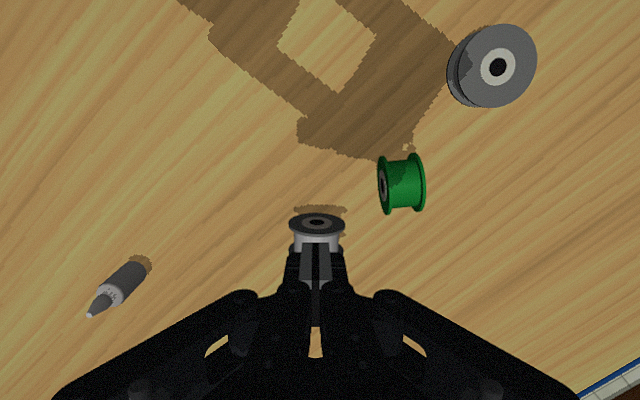

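{"fn": "move_arm", "kwargs": {"plan": [0, 0, -1.2, 0, 0, 0, 0, 0, -2.2, 0, 0, 0, 0, 0, -2.82, 0, 0, 0, 0, 0, -2.82, 0, 0, 0, 0.15, -0.14, -2.82, 0, 0, 0, 0.3, -0.28, -2.82, 0, 0, 0, 0.44, -0.41, -2.82, 0, 0, 0, 0.5, -0.47, -2.82, 0, 0, 0, 0.56, -0.53, -2.82, 0, 0, 0, 0.62, -0.59, -2.82, 0, 0, 0], "grip": 0}}

```text
time_s: 2.7
eef_pos: [0.4916, 0.218, 0.0503]
eef_rot: [-0.0, 0.37, 0.929, -0.0]
wrist_force: [-0.3, 0.4, 0.8]
opening: 0.001
grasp_force: 0.5
```

{"fn": "move_arm", "kwargs": {"plan": [0.06, -0.06, 0, 0, 0, 0, 0.12, -0.11, 0, 0, 0, 0, 0.18, -0.17, 0, 0, 0, 0, 0.24, -0.23, 0, 0, 0, 0, 0.3, -0.28, 0, 0, 0, 0, 0.36, -0.34, 0, 0, 0, 0, 0.42, -0.4, 0, 0, 0, 0], "grip": 0}}

```text
time_s: 3.58
eef_pos: [0.5128, 0.198, 0.0503]
eef_rot: [0.0, 0.37, 0.929, -0.0]
wrist_force: [-0.1, 0.6, -1.0]
opening: -0.001
grasp_force: 0.0
```

Run:
```python
from h import *
c=snap('wrist','w2.png');d=ctrl.camera('scene')['pixels'][110:260,330:480,::-1]
cv2.imwrite('pics/c2.png',np.hstack([c['pixels'][100:400,170:470,::-1],cv2.resize(d,(300,300))]))
o=ctrl.get_obs();print(o['eef_pos'],o['wrist_force'])
```

```text
[0.51301343 0.1978237  0.05033316] [0.56593284 0.47413166 0.6534722 ]
```

View pics/c2.png

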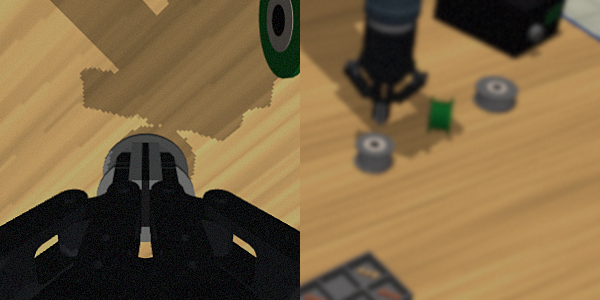

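{"fn": "move_arm", "kwargs": {"plan": [0, 0, 1.2, 0, 0, 0, -0.1, -0.8, 2.2, 0, 0, 0.15, -0.84, -9.34, 2.6, 0, 0, 1.286, -0.84, -9.34, 2.6, 0, 0, 1.286, -0.84, -9.34, 2.6, 0, 0, 1.286, -0.84, -9.34, 2.6, 0, 0, 1.286, -0.84, -9.34, 2.6, 0, 0, 1.286, -0.84, -9.34, 2.6, 0, 0, 1.286, -0.84, -9.34, 2.6, 0, 0, 1.286, -0.84, -9.34, 2.6, 0, 0, 1.286], "grip": 0}}

```text
time_s: 4.92
eef_pos: [0.47, -0.2717, 0.1807]
eef_rot: [0.0, -0.261, 0.965, -0.0]
wrist_force: [-0.3, -0.2, -0.7]
opening: 0.002
grasp_force: 0.0
```

{"fn": "move_arm", "kwargs": {"plan": [0, 0, 0, 0, 0, 0]}}

```text
time_s: 5.05
eef_pos: [0.4701, -0.2714, 0.1805]
eef_rot: [0.0, -0.259, 0.966, -0.0]
wrist_force: [-0.5, 1.2, 0.6]
opening: -0.001
grasp_force: 0.0
```

Run:
```python
from h import *
c=snap('wrist','w3.png');o=ctrl.get_obs();print(o['eef_pos'],o['eef_rot'],o['q'])
print(w2pix(c,[(.565,-.311,.085),(.48,-.166,.085)]))
```

```text
[ 0.47021819 -0.26956012  0.18011854] [ 2.73456645e-06 -2.59876754e-01  9.65641756e-01  2.65971823e-04] [-7.39795797e-01  1.59972701e-01  1.73947270e+00  3.07213278e-04
  1.24259272e+00 -2.83648038e+00]
[[220.40950327 268.76289481]
 [413.98428464 267.93345516]]
```

View pics/w3.png

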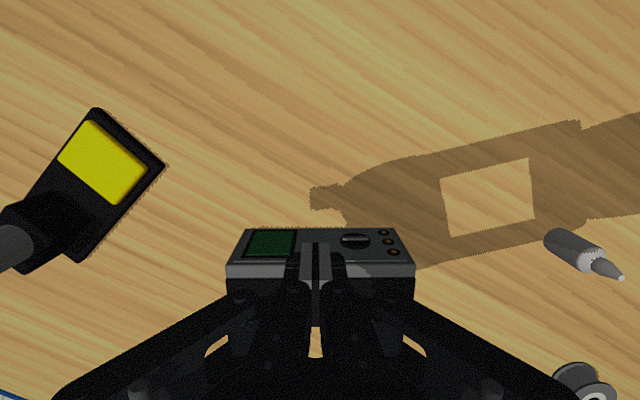

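{"fn": "move_arm", "kwargs": {"plan": [0, 0, -1.1, 0, 0, 0, 0, 0, -2.16, 0, 0, 0, 0, 0, -2.16, 0, 0, 0, 0.23, 0.13, -2.16, 0, 0, 0, 0.46, 0.27, -2.16, 0, 0, 0, 0.69, 0.4, -2.16, 0, 0, 0, 0.79, 0.46, -2.16, 0, 0, 0, 0.9, 0.52, -2.16, 0, 0, 0, 1.0, 0.58, -2.16, 0, 0, 0, 1.1, 0.64, -2.16, 0, 0, 0], "grip": 0}}

```text
time_s: 6.35
eef_pos: [0.5257, -0.2367, 0.0722]
eef_rot: [-0.0, -0.261, 0.965, 0.0]
wrist_force: [-0.6, -1.4, 0.4]
opening: -0.001
grasp_force: 0.3
```

{"fn": "move_arm", "kwargs": {"plan": [0.1, 0.06, 0, 0, 0, 0, 0.2, 0.12, 0, 0, 0, 0, 0.3, 0.18, 0, 0, 0, 0, 0.4, 0.23, 0, 0, 0, 0, 0.5, 0.29, 0, 0, 0, 0, 0.5, 0.29, 0, 0, 0, 0, 0.5, 0.29, 0, 0, 0, 0], "grip": 0}}

```text
time_s: 7.22
eef_pos: [0.5505, -0.2223, 0.0722]
eef_rot: [-0.0, -0.261, 0.965, 0.0]
wrist_force: [0.4, -0.6, 0.8]
opening: -0.002
grasp_force: 0.0
```

Run:
```python
from h import *
c=snap('wrist','w4.png');d=ctrl.camera('scene')['pixels'][140:290,140:290,::-1]
cv2.imwrite('pics/c4.png',np.hstack([c['pixels'][100:400,170:470,::-1],cv2.resize(d,(300,300))]))
```

```text
(no output)
```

View pics/c4.png

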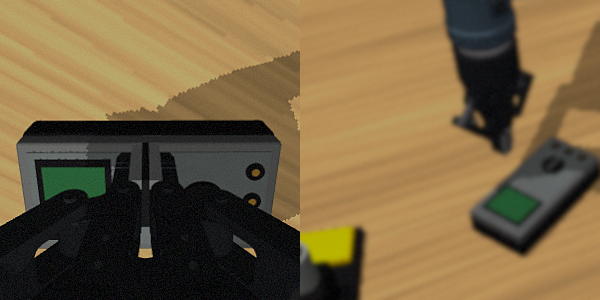

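The meter lies face up, with its green display visible at about (515,207) in the right half. I'll retreat upward and take a final view.

{"fn": "move_arm", "kwargs": {"plan": [0, 0, 1, 0, 0, 0, -0.5, -0.3, 2.2, 0, 0, 0, -1.5, -0.8, 3, 0, 0, 0, -2.5, -1, 3.5, 0, 0, 0, -2.5, -1, 3.5, 0, 0, 0, -2.5, -1, 3.5, 0, 0, 0]}}

```text
time_s: 8.07
eef_pos: [0.4256, -0.2725, 0.2473]
eef_rot: [0.0, -0.26, 0.965, -0.0]
wrist_force: [0.3, -0.0, -0.3]
opening: 0.002
grasp_force: 0.0
```

Run:
```python
from h import *
snap('scene','s5.png');o=ctrl.get_obs();print(o['wrist_force'],o['eef_pos'])
```

```text
[0.38497218 0.2623449  0.10964626] [ 0.42579319 -0.2720375   0.24667069]
```

View pics/s5.png

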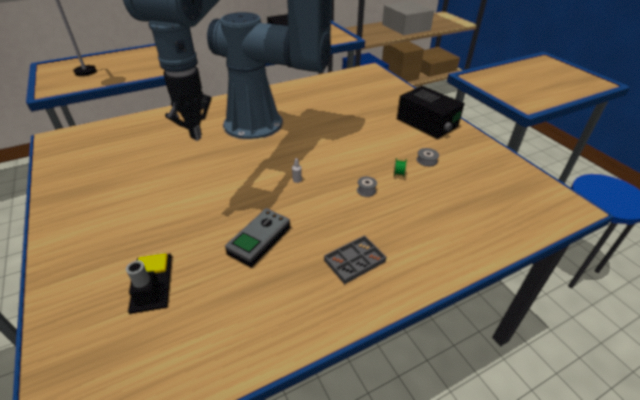

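The meter at (258,237) lies face up and the spool at (367,186) lies flat. Everything else is where it was, and the arm is clear.

```bash
python3 -c "
from bench import ctrl
print(ctrl.hand_in())"
```

```text
the job is handed in; nothing more can be done
None
```

The job is handed in: in the last picture the meter lies flat on its back with the display up, the spool lies flat on its side, and nothing else on the bench appears to have moved; the hand-in gave no verdict.

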